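Jack up the loose ear of an alternator housing and hold it

ROBOT

A 6-joint arm with a two-finger parallel gripper is mounted at the origin on the work surface. World frame = base frame: x ahead of the robot, y to its left, z up, the work surface at z = 0. Lengths are in mm, angles in degrees, forces in N, time in s.
With the tool pointing down it reaches from about 300 to 1000 mm from the base axis. Payload 5.1 kg.
Tool frame: the origin (TCP) lies midway between the tips of the shut fingers; the grasp point (between the pads) lies 19 mm behind it; z points along the fingers, x is the direction in which the jaws open and shut, and the axes are right-handed (so a half turn about z gives the same grasp; the last joint's range is limited). The gripper opens to 95 mm and grips with 3 to 60 N. Pads are 20 mm wide; open, the fingers measure 119 mm over their backs; the gripper's body (75 mm by 180 mm) begins 59 mm behind the grasp point.
Start: joints at [-75.722, 7.093, 94.555, -0, 78.352, -4.733], TCP at [211.702, -614.546, 214.656] pointing down, gripper open.
Joint ranges: [-149.61, 149.61], [-58.7, 133.49], [1.44, 155.28], [-77.14, 257.14], [18.33, 153.61], [-166.67, 166.67]. Speed limits (degrees/s): [147.25, 147.25, 180, 180, 180, 180].

INTERFACE

Orientations are given as [roll, pitch, yaw] about the fixed x, y, z axes, in that order (R = Rz(yaw) Ry(pitch) Rx(roll)).
In Python, from workcell import bot, cams gives the robot as it stands.
- The arm moves only by the shell command python3 -m creep 'ROWS' [FORCE]. ROWS is JSON, a list of rows, each an object with "fingers": the opening, from -1 (shut) to 1 (fully open); "xyz": the shift along the world's x, y, z in m, a list of three; "turn": the turn about the world's z in rad. In form: [{"fingers": fingers, "xyz": [tx, ty, tz], "turn": turn}, ...]. A call has 1 to 20 rows; each row shifts and turns the pose as measured when the row begins; what a row does not reach is not made up. A row lasts 1/10 s, in which the tool goes at most 50 mm and 8.59 degrees, less where a joint would pass 70% of its speed; a pose out of reach is approached as far as the arm can. A call with a gripper value outside its range is refused whole. The fingers move at their own pace and stop on an object; FORCE is the grip in N (left out, the last holds). Time passes only in rows, so rows that do not move let the fingers close. It gives the time, the measured TCP pose, the force and the opening at its end, in the units of the state.
- bot.observe(): the state, without advancing time (a new reading comes with each control period).
- cams.capture(name): name is "scene" or "top" or "wrist"; returns the picture (400x640x3 uint8, red, green, blue); there is no depth.
- cams.get_calibration(name): a dict with "fx", "fy", "cx", "cy" (pixels), "R" (3x3) and "t" (3): a world point X has camera coordinates R X + t. Camera axes: x right, y down, z forward; pixel columns grow to the right and rows downward; lengths in mm; the calibration is good to about 2 mm. A picture is of the moment at which its call begins: read the wrist's pose just before it. get_calibration takes no time and is no camera call; for the wrist camera it gives the pose at the moment of the call.
- bot.sign_off(): hands the job in, once; it reports no verdict.
The state is a dict: "time": time; "joints": joint angles; "qd": joint speeds; "tau": joint torques, N m; "tcp_pos": TCP position; "orientation": TCP orientation; "wrist_force": force on the tool from outside, world axes, zero at the start; "wrist_torque": the same for the moment, N m; "finger_gap": finger opening in mm.
Only numpy, scipy, OpenCV 4.12 (cv2) and the standard library are available. Lean on these libraries where they do the work, as an engineer would, in place of code of your own. Each camera call takes 0.05 s, during which the arm holds its last target.

TASK

Raise the free ear of the pivoted alternator housing so a colleague can slip a spacer under it: set the small lever jack flat on the table with its round saddle centred under the lift pad of the ear with the raised ring, and let go of the jack. Pump the handle once as a trial (all the way down so the ear rises, then let it come all the way back up), then push the handle fully down again and finish while holding it down, with the ear held up by the jack alone. Do not push on the housing with the arm, and leave the other things on the table where they are.

Things in the scene. Friction and masses are not known exactly. Their poses are not given: they have to be found in the camera images.
- lift_pad (a point): Centre of the flat underside of the lift pad, a round boss (28 mm wide, 6 mm tall) under the free ear of the pivoted housing; 40 mm above the table at rest. This ear is round, 36 mm wide, top 59 mm up, and alone has a raised ring (26 mm wide, 7 mm tall) on top. x axis: level, from the ear towards the housing's middle (95 mm off) and its pivot (172 mm off); z up. Tilts with the housing.
- stand: Fixed steel stand carrying the housing, a cast aluminium bowl 130 mm wide, top 90 mm above the table, with two plain side ears (not lift points). Origin on the table right below the lift pad, x towards the pivot. The table below the ear is free for 85 mm along +x, up to the stand's base plate (10 mm thick, 120 mm wide).
- housing (a joint): Tilt of the housing about its level pivot, rad: 0 at rest on its post, grows as the free ear goes up (0.1 is 17 mm at the pad). It falls back by its weight (about 0.9 kg, 4 to 5 N at the pad). At full stroke the jack raises it to about 0.09.
- jack_grip (a point): Loose lever jack, about 0.8 kg: the point midway between its two upright cheek plates, 42 mm above its underside, where it is best gripped from above. Over the cheeks it is 40 mm wide (y), 44 mm long (x), top 62 mm above the underside; free on both sides. x points along the jack to the saddle, z up; the saddle end of the lever is ahead (+x), the handle behind.
- jack: The same jack, origin on its underside below jack_grip, same axes. Base plate 8 mm thick, 70 mm wide, from 75 mm ahead (+x) to 140 mm behind. Lever pivot 44 mm above the underside. Bring it in on or barely above the table: the saddle at rest passes only about 8 mm (its rear rim 6 mm) below the lift pad.
- saddle (a point): Centre of the top of the jack's round steel saddle (26 mm wide) on the front end of the lever; with the handle up it is 59 mm ahead (+x) of jack_grip and about 32 mm above the table. Over the full stroke it rises about 25 mm and moves under 2 mm lengthways.
- handle_pad (a point): Centre of the top of the handle's rubber paddle (50 mm long, 34 mm wide, 10 mm thick) at the rear end of the lever; with the handle up it is 114 mm behind (-x) jack_grip and 86 mm above the table. Pushed down it goes about 50 mm to a hard stop (top then 36 mm above the table) and 7 mm further back. The base plate lies beneath.
- lever (a joint): Angle of the jack's lever, rad: 0 with the handle up, 0.42 with the handle fully down on its stop; growing lifts the saddle. A spring returns it to 0 (about 2.5 N at the paddle to start, 8 to 9 N to hold it fully down under the housing).
- spare_housing: Bystander: loose cast housing, 120 mm across with two ears, 36 mm tall, on the table; origin under its centre.
- bearing: Bystander: loose steel ring, 52 mm across, 16 mm tall, on the table; origin under its centre.
- wrench: Bystander: loose steel wrench, 180 mm long, flat on the table; origin under its middle, x along it.
- marker: Bystander: loose marker pen, 150 mm long, 12 mm thick, lying on the table; origin under it near its middle, x along it.
Things that resemble listed ones, but are neither listed nor needed, are in the scene too. There is more than one size of the jack; the job needs the smaller.

How it is judged (in metres and radians):
On the way, in this order (a step that is already met when the one before it is completed fails the run):
1. the jack stands flat on the table, let go, handle up, its saddle centred within 12 mm under the lift pad (horizontal distance between saddle and lift_pad below 0.012 m and height (world z) of jack_grip below 0.046 m and angle between jack_grip's own z axis and vertical below 0.06 rad and contact force between jack and the fingers below 0.3 N and value of joint lever below 0.06 rad and value of joint housing below 0.02 rad), for 0.2 s.
2. trial stroke: handle down (over 0.36 rad) and the ear raised by the saddle (housing over 0.065 rad) (value of joint lever above 0.36 rad and value of joint housing above 0.065 rad and contact force between lever and housing above 1 N), for 0.1 s.
3. handle let back up (under 0.08 rad) and the ear down again (value of joint lever below 0.08 rad and value of joint housing below 0.02 rad), for 0.1 s.
At the end, for the whole second after the job is handed in: The robot still pushes the handle down (over 2 N, lever over 0.36 rad); the saddle, within 15 mm of the pad's centre, carries the ear (over 1 N, housing at 0.065 to 0.13 rad); the jack stands flat on the table and the robot does not touch the housing (under 0.5 N) (all of step 2 and value of joint housing below 0.13 rad and contact force between any of the fingers, the arm and lever above 2 N and contact force between each of the fingers, the arm and housing below 0.5 N and horizontal distance between saddle and lift_pad below 0.015 m and height (world z) of jack_grip below 0.046 m and angle between jack_grip's own z axis and vertical below 0.06 rad); the arm keeps its last pose, push and grip.
It fails at once if the robot pushes on the housing (contact force between any of the fingers, the arm and housing above 3 N).
It fails at once if a bystander is moved by more than 30 mm (distance of any of spare_housing, bearing, wrench, marker from where it was at the start of the episode above 0.03 m).
It also fails if it takes over 51 s, if anything falls off the work surface, if the arm or the gripper's body presses on something with over 40 N, if the wrist force passes 120 N, or if a joint passes its speed limit or range.

## Working session

There is one attempt and no reset: what is moved stays moved. The work goes in short steps, Python scripts to look and compute and a shell command to move; the robot and the scene stay as the last step left them, time stands still between calls to the robot, and variables do not carry over. Pictures are saved under pics/ and viewed, and the job is handed in when it is done.

```bash
mkdir -p pics; ls; cat > h.py <<'E'
import numpy as np, cv2
from workcell import bot, cams
def snap(n,f):
    im=cams.capture(n); cv2.imwrite('pics/'+f,cv2.cvtColor(im,cv2.COLOR_RGB2BGR)); return im
def crop(src,f,x0,y0,x1,y1,s):
    im=cv2.imread('pics/'+src)[y0:y1,x0:x1]; cv2.imwrite('pics/'+f,cv2.resize(im,None,fx=s,fy=s,interpolation=cv2.INTER_CUBIC))
def ray(c,u,v,z):
    R=np.array(c['R']);t=np.array(c['t']);o=-R.T@t
    d=R.T@np.array([(u-c['cx'])/c['fx'],(v-c['cy'])/c['fy'],1]);return o+d*(z-o[2])/d[2]
def proj(c,X):
    p=np.array(c['R'])@np.array(X,float)+np.array(c['t']);return c['fx']*p[0]/p[2]+c['cx'],c['fy']*p[1]/p[2]+c['cy']
E
python3 - <<'E'
from h import *
snap('top','top0.png');snap('scene','scene0.png')
for n in('top','scene'):
    c=cams.get_calibration(n);print(n,-np.array(c['R']).T@np.array(c['t']),c['fx'])
print(bot.observe())
E
```

```text
pics
top [ 285.04533783  -22.08074273 1523.25826369] 494.2603248369881
scene [1174.81481648 -754.03798554  764.0259738 ] 465.7374062016278
{'time': 0.1, 'joints': array([-7.57214848e+01,  7.12990263e+00,  9.46261357e+01,  1.02228077e-04,
        7.83514142e+01, -4.73113028e+00]), 'qd': array([-0.06628364, -0.07209263, -0.22015201,  0.05021252, -0.07384776,
       -0.00276739]), 'tau': array([ 5.97955423e-04, -4.18885660e+01, -3.61095071e+01,  7.77244312e-02,
        4.62316198e-02, -5.38423399e-05]), 'tcp_pos': array([ 211.56839047, -613.99144775,  213.50960319]), 'orientation': array([-1.79991038e+02,  1.07078202e-01, -7.09903669e+01]), 'wrist_force': array([-0.00992818,  0.01505882,  0.4912231 ]), 'wrist_torque': array([ 0.00235246, -0.02825044,  0.02447654]), 'finger_gap': 95.37735398527744}
```

View pics/top0.png

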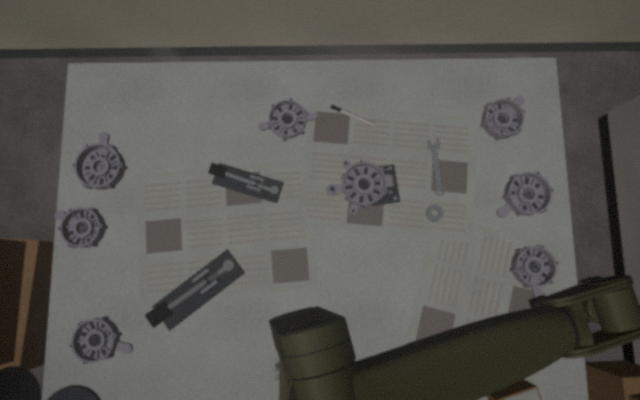

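View pics/scene0.png

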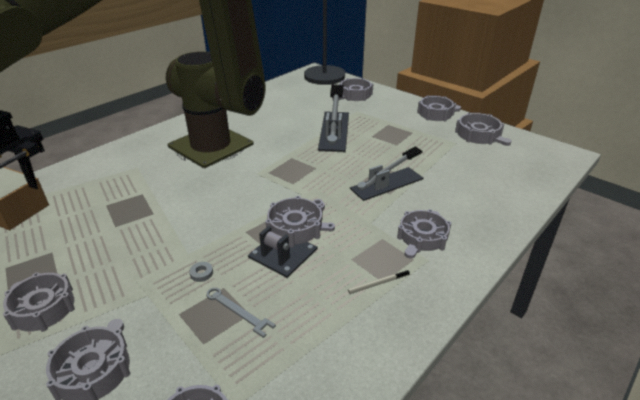

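The top view shows two jacks, at about (247,183) and (195,290). The pivoted housing with its stand is at (363,185). I'll enlarge all of these.

```bash
python3 - <<'E'
from h import *
c=cams.get_calibration('top')
for u,v in [(320,200),(420,200),(320,300),(209,170),(283,190),(150,320),(240,260)]: print(u,v,ray(c,u,v,0).round())
print(proj(c,[0,0,0]))
crop('top0.png','t1.png',190,140,420,230,3.4)
crop('scene0.png','s1.png',230,70,480,290,3)
crop('top0.png','t2.png',130,230,260,340,4)
E
```

```text
320 200 [508. -23.   0.]
420 200 [ 505. -334.    0.]
320 300 [204. -20.   0.]
209 170 [608. 326.   0.]
283 190 [541.  92.   0.]
150 320 [151. 491.   0.]
240 260 [326. 223.   0.]
(np.float64(314.1198589591849), np.float64(370.933131873078))
```

View pics/t1.png

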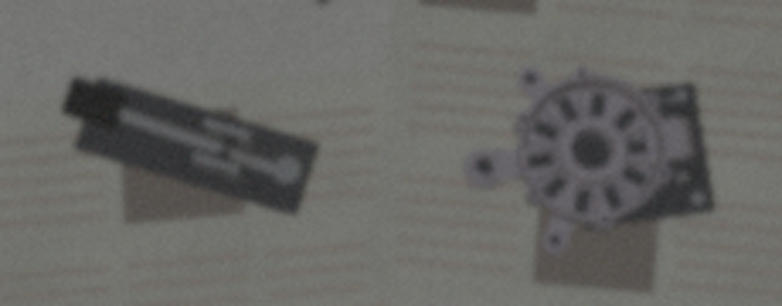

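View pics/s1.png

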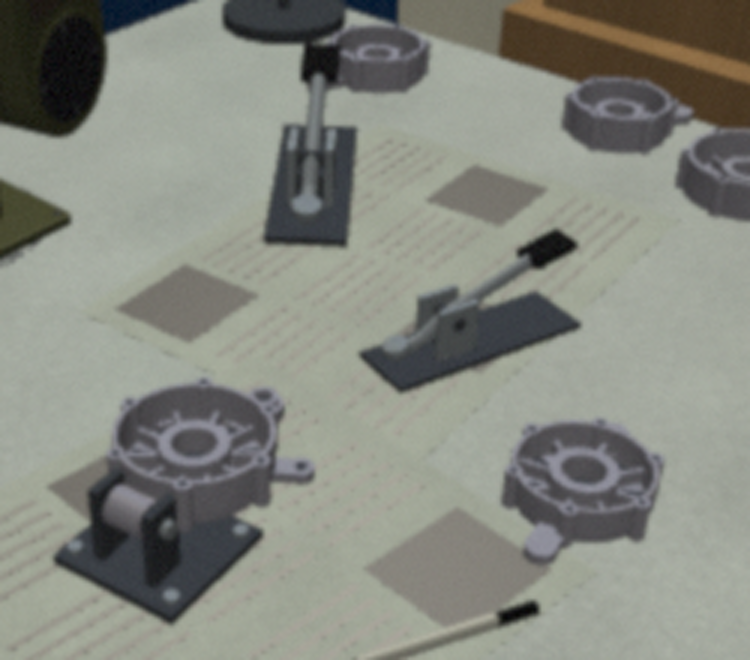

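View pics/t2.png

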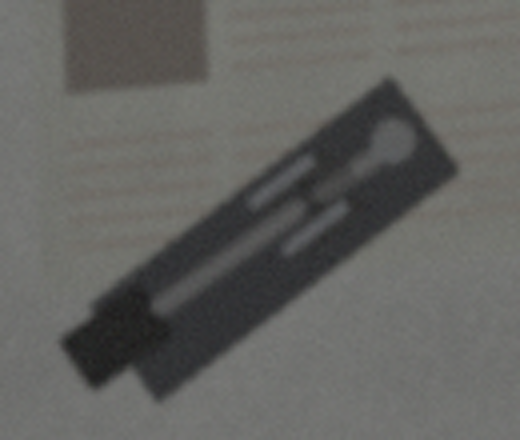

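Two candidate jacks. The one at top pixel (247,183) has a base about 209 mm long, against 215 mm in the description. The one at (195,290) measures about 1.3 times that, so the smaller is (247,183). The ringed ear is the one opposite the pivot, at top pixel (333,189). The ears at (346,162) and (353,210) are the plain ones.

```bash
python3 - <<'E'
from h import *
c=cams.get_calibration('top')
P=lambda u,v,z: ray(c,190+u/3.4,140+v/3.4,z)
for n,u,v,z in [('cheek mid',222,144,62),('saddle',287,170,32),('paddle',95,101,86),('fl',318,145,8),('fr',297,212,8),('rr',78,145,8),('ear',485,166,66),('bowl',592,148,88)]: print(n,P(u,v,z).round(1))
s=cams.get_calibration('scene')
S=lambda u,v,z: ray(s,230+u/3,70+v/3,z)
for n,u,v,z in [('saddle',398,343,32),('paddle',548,245,86),('fl',401,389,8),('fr',361,353,8),('rl',580,323,8),('ear?',300,469,62)]: print(n,S(u,v,z).round(1))
E
```

```text
cheek mid [555.2 171.   62. ]
saddle [536.3 116.2  32. ]
paddle [590.3 279.3  86. ]
fl [563.3  90.    8. ]
fr [501.4 109.1   8. ]
rr [565.8 310.3   8. ]
ear [532.1 -61.2  66. ]
bowl [ 543.2 -153.6   88. ]
saddle [545.1 113.8  32. ]
paddle [596.2 275.3  86. ]
fl [572.1  85.5   8. ]
fr [508.7 105.7   8. ]
rl [635.  287.7   8. ]
ear? [ 621.4 -111.4   62. ]
```

```bash
python3 -m creep '[{"fingers":1,"xyz":[0.02,0.045,0.01],"turn":0.06},{"fingers":1,"xyz":[0.02,0.045,0.01],"turn":0.06},{"fingers":1,"xyz":[0.02,0.045,0.01],"turn":0.06},{"fingers":1,"xyz":[0.02,0.045,0.01],"turn":0.06},{"fingers":1,"xyz":[0.02,0.045,0.01],"turn":0.06},{"fingers":1,"xyz":[0.02,0.045,0.01],"turn":0.06},{"fingers":1,"xyz":[0.02,0.045,0.01],"turn":0.06},{"fingers":1,"xyz":[0.02,0.045,0.01],"turn":0.06},{"fingers":1,"xyz":[0.02,0.045,0.01],"turn":0.06},{"fingers":1,"xyz":[0.02,0.045,0.01],"turn":0.06},{"fingers":1,"xyz":[0.02,0.045,0],"turn":0.06},{"fingers":1,"xyz":[0.02,0.045,0],"turn":0.06},{"fingers":1,"xyz":[0.02,0.045,0],"turn":0.06},{"fingers":1,"xyz":[0.02,0.045,0],"turn":0.06},{"fingers":1,"xyz":[0.02,0.045,0],"turn":0.06},{"fingers":1,"xyz":[0.02,0.045,0],"turn":0.06}]'
```

```text
time: 1.7
tcp_pos: [523.2, 113.4, 304.5]
orientation: [-179.9, 0.6, -14.4]
wrist_force: [1.1, -1.0, -0.7]
finger_gap: 95.3
```

```bash
python3 - <<'E'
from h import *
c=cams.get_calibration('wrist');snap('wrist','w0.png')
import pickle;pickle.dump(c,open('w0.pkl','wb'));R=np.array(c['R']);print(-R.T@np.array(c['t']),R.T[:,2],c['fx'])
E
```

```text
[544.85703053 188.21433477 475.44069284] [-0.07923877 -0.2695564  -0.959719  ] 324.71091605777656
```

View pics/w0.png

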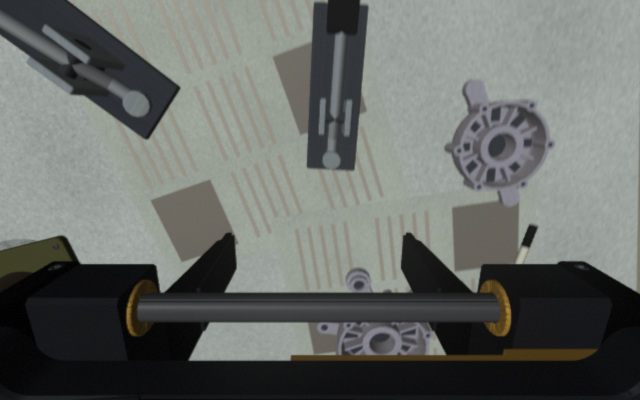

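The wrist view shows the small jack, with its saddle at (331,159), cheeks at (337,117) and paddle at (343,15). The ringed ear is at (357,280). Next I'll enlarge both.

```bash
python3 - <<'E'
from h import *
crop('w0.png','w0a.png',290,0,390,180,3.3)
crop('w0.png','w0b.png',310,250,410,350,6)
E
```

```text
(no output)
```

View pics/w0a.png

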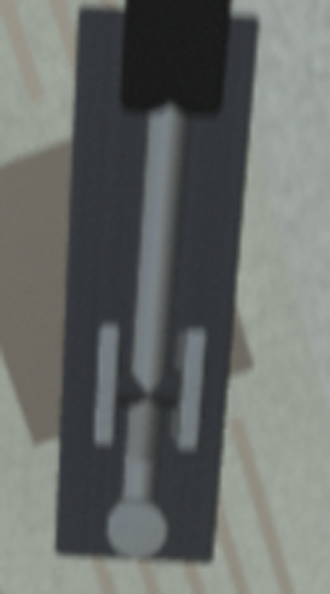

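View pics/w0b.png

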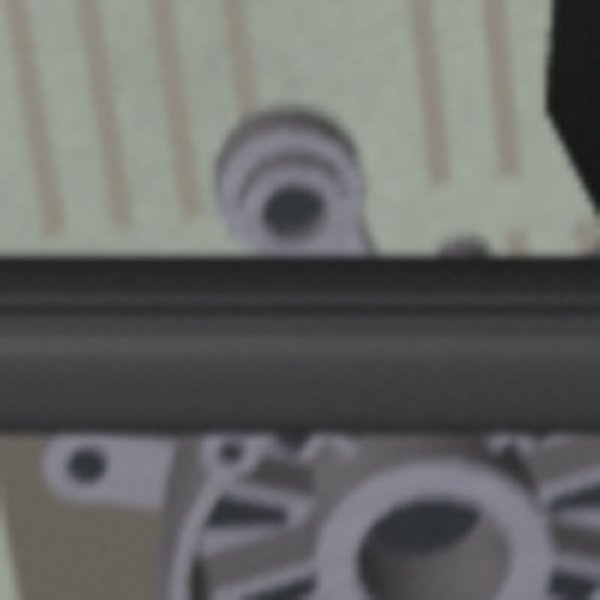

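```bash
python3 - <<'E'
from h import *
import pickle
from scipy.optimize import least_squares
c=pickle.load(open('w0.pkl','rb'))
A=lambda u,v:(290+u/3.3,v/3.3)
obs=[((75,-35,8),A(57,553)),((75,35,8),A(212,562)),((-140,-35,8),A(83,8)),((-140,35,8),A(258,18)),((59,0,32),A(137,528)),((0,-18,62),A(106,384)),((0,18,62),A(192,388))]
# determine image-left = jack -y? x points to -y world ~ image down; image left=-x world.. jack y = rot(x)
def M(p,X):
    a=p[2];return [p[0]+X[0]*np.cos(a)-X[1]*np.sin(a),p[1]+X[0]*np.sin(a)+X[1]*np.cos(a),X[2]]
f=lambda p:np.array([np.subtract(proj(c,M(p,X)),o) for X,o in obs]).ravel()
r=least_squares(f,[555,170,np.radians(-106)],loss='soft_l1')
p=r.x;print(p[:2],np.degrees(p[2]),f(p).reshape(-1,2).round(1).tolist())
print('saddle',M(p,(59,0,32)))
B=lambda u,v,z:ray(c,310+u/6,250+v/6,z)
print('ring',B(294,208,66).round(1),'ear',B(290,168,59).round(1),'bowlhole',B(432,545,85).round(1))
E
```

```text
[558.37078177 171.22248109] -107.62228393832041 [[-0.8, 0.3], [0.2, 0.3], [-1.0, -1.6], [1.0, -1.3], [0.2, 1.0], [-1.0, 0.2], [2.0, 0.7]]
saddle [np.float64(540.5090869258895), np.float64(114.99117435687967), 32]
ring [536.4 -60.3  66. ] ear [537.6 -53.8  59. ] bowlhole [ 549.1 -145.1   85. ]
```

```bash
python3 -m creep '[{"fingers":1,"xyz":[0.018,0.029,-0.02],"turn":-0.03},{"fingers":1,"xyz":[0.017,0.029,-0.02],"turn":-0.026},{"fingers":1,"xyz":[0,0,-0.04],"turn":0},{"fingers":1,"xyz":[0,0,-0.04],"turn":0},{"fingers":1,"xyz":[0,0,-0.04],"turn":0},{"fingers":1,"xyz":[0,0,-0.02],"turn":0},{"fingers":1,"xyz":[0,0,0],"turn":0}]'
python3 - <<'E'
from h import *
print(bot.observe()['tcp_pos'],bot.observe()['orientation'])
c=cams.get_calibration('wrist');snap('wrist','w1.png')
import pickle;pickle.dump(c,open('w1.pkl','wb'))
E
```

```text
time: 2.45
tcp_pos: [558.6, 184.2, 115.1]
orientation: [-179.7, 0.7, -16.8]
wrist_force: [-0.5, 0.1, 0.5]
finger_gap: 94.9
[558.57750828 184.17815104 115.12101009] [-179.67812641    0.72501142  -16.83111195]
```

View pics/w1.png

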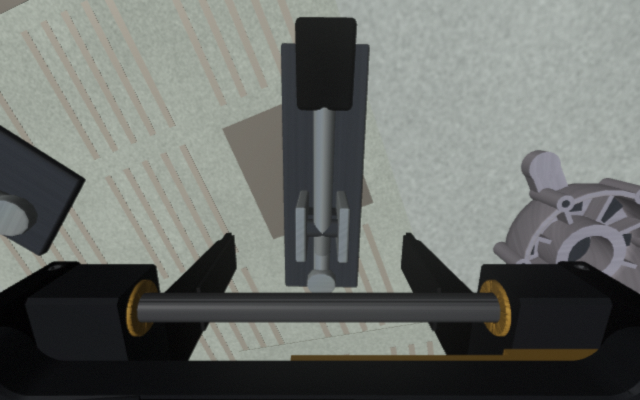

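The wrist view shows the jack squarely between the fingers. Base corners are (286,285), (360,287), (281,43) and (370,44), and the cheek tops are at (301,227) and (343,226). I'll refit its pose from these.

```bash
python3 - <<'E'
from h import *
import pickle
from scipy.optimize import least_squares
c=pickle.load(open('w1.pkl','rb'))
obs=[((75,-35,8),(286,285)),((75,35,8),(359.5,287)),((-140,-35,8),(282,43)),((-140,35,8),(369.5,44)),((59,0,32),(321,281)),((0,-18,62),(301,228)),((0,18,62),(342.5,228))]
def M(p,X):
    a=p[2];return [p[0]+X[0]*np.cos(a)-X[1]*np.sin(a),p[1]+X[0]*np.sin(a)+X[1]*np.cos(a),X[2]]
f=lambda p:np.array([np.subtract(proj(c,M(p,X)),o) for X,o in obs]).ravel()
r=least_squares(f,[555,170,np.radians(-106)],loss='soft_l1')
p=r.x;print(p[:2],np.degrees(p[2]),f(p).reshape(-1,2).round(1).tolist())
E
python3 -m creep '[{"fingers":1,"xyz":[0,-0.013,0],"turn":-0.012},{"fingers":1,"xyz":[0,0,0],"turn":0},{"fingers":1,"xyz":[0,0,0],"turn":0}]'
```

```text
[558.46560442 171.08999823] -107.48289423849076 [[-0.2, -0.1], [-1.1, -0.9], [-1.1, -2.7], [1.1, -2.9], [1.2, 2.7], [-2.0, 5.5], [5.1, 6.2]]
time: 2.8
tcp_pos: [561.9, 170.3, 121.3]
orientation: [-179.4, 0.3, -17.6]
wrist_force: [-0.2, 0.3, -0.1]
finger_gap: 95.0
```

```bash
python3 -m creep '[{"fingers":1,"xyz":[-0.002,0,-0.025],"turn":0},{"fingers":1,"xyz":[-0.001,0,-0.025],"turn":0},{"fingers":1,"xyz":[0,0,-0.02],"turn":0},{"fingers":1,"xyz":[0,0,-0.012],"turn":0},{"fingers":1,"xyz":[0,0,0],"turn":0},{"fingers":1,"xyz":[0,0,0],"turn":0}]' 20
```

```text
time: 3.4
tcp_pos: [566.5, 170.8, 48.0]
orientation: [-178.9, -0.7, -17.7]
wrist_force: [0.3, -0.4, -0.4]
finger_gap: 95.2
```

```bash
python3 -m creep '[{"fingers":1,"xyz":[-0.008,0,-0.009],"turn":0},{"fingers":1,"xyz":[0,0,-0.008],"turn":0},{"fingers":1,"xyz":[0,0,-0.004],"turn":0},{"fingers":1,"xyz":[0,0,0],"turn":0},{"fingers":1,"xyz":[0,0,0],"turn":0}]' 20
```

```text
time: 3.9
tcp_pos: [559.8, 171.3, 28.7]
orientation: [-178.7, -1.0, -17.7]
wrist_force: [0.3, 0.2, -0.2]
finger_gap: 94.9
```

```bash
python3 -m creep '[{"fingers":1,"xyz":[-0.001,0,-0.005],"turn":0},{"fingers":1,"xyz":[0,0,0],"turn":0},{"fingers":-0.2,"xyz":[0,0,0],"turn":0},{"fingers":-0.2,"xyz":[0,0,0],"turn":0},{"fingers":-0.2,"xyz":[0,0,0],"turn":0},{"fingers":-0.2,"xyz":[0,0,0],"turn":0},{"fingers":-0.2,"xyz":[0,0,0],"turn":0},{"fingers":-0.2,"xyz":[0,0,0],"turn":0}]' 30
```

```text
time: 4.7
tcp_pos: [559.6, 171.5, 24.1]
orientation: [-178.7, -1.0, -17.7]
wrist_force: [-0.1, 0.4, 0.9]
finger_gap: 52.7
```

```bash
python3 -m creep '[{"fingers":-0.3,"xyz":[0,0,0],"turn":0},{"fingers":-0.3,"xyz":[0,0,0],"turn":0},{"fingers":-0.3,"xyz":[0,0,0],"turn":0},{"fingers":-0.3,"xyz":[0,0,0],"turn":0}]' 40
```

```text
time: 5.1
tcp_pos: [557.7, 172.0, 24.1]
orientation: [-178.7, -0.8, -17.7]
wrist_force: [-0.5, -0.1, -0.3]
finger_gap: 39.9
```

```bash
python3 -m creep '[{"fingers":-0.3,"xyz":[0,0,0.006],"turn":0},{"fingers":-0.3,"xyz":[0,0,0.004],"turn":0},{"fingers":-0.3,"xyz":[0,0,0],"turn":0}]' 40; python3 -m creep '[{"fingers":-0.3,"xyz":[-0.004,-0.011,0],"turn":0.045},{"fingers":-0.3,"xyz":[-0.004,-0.011,0],"turn":0.045},{"fingers":-0.3,"xyz":[-0.004,-0.011,0],"turn":0.045},{"fingers":-0.3,"xyz":[-0.004,-0.011,0],"turn":0.045},{"fingers":-0.3,"xyz":[-0.004,-0.011,0],"turn":0.045},{"fingers":-0.3,"xyz":[-0.004,-0.011,0],"turn":0.045},{"fingers":-0.3,"xyz":[-0.004,-0.011,0],"turn":0.045},{"fingers":-0.3,"xyz":[-0.004,-0.011,0],"turn":0.045},{"fingers":-0.3,"xyz":[0,-0.011,0],"turn":0.04},{"fingers":-0.3,"xyz":[0,0,0],"turn":0},{"fingers":-0.3,"xyz":[0,0,0],"turn":0}]'
python3 - <<'E'
from h import *
c=cams.get_calibration('wrist');snap('wrist','w2.png')
import pickle;pickle.dump(c,open('w2.pkl','wb'));snap('scene','s2.png');snap('top','t3.png');print(bot.observe()['tcp_pos'])
crop('s2.png','s2a.png',240,130,460,280,3.5)
crop('t3.png','t3a.png',220,130,420,240,4)
E
```

```text
time: 5.4
tcp_pos: [553.7, 170.6, 29.7]
orientation: [-179.0, -0.4, -17.7]
wrist_force: [0.7, 0.4, -7.7]
finger_gap: 39.8
time: 6.5
tcp_pos: [517.2, 68.9, 24.3]
orientation: [-178.9, -0.2, 5.9]
wrist_force: [-0.5, 0.7, -6.4]
finger_gap: 39.8
[517.41848782  69.04909178  24.41812865]
```

View pics/w2.png

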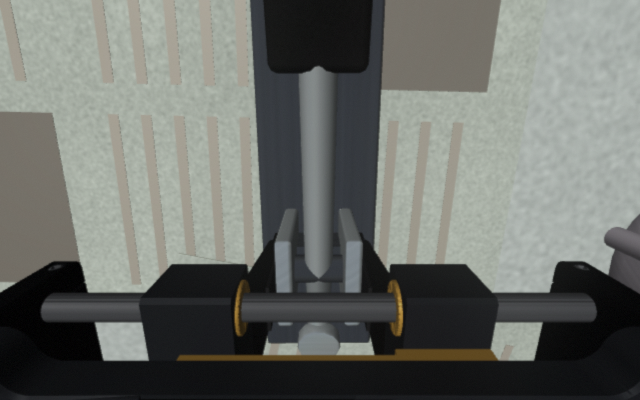

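View pics/s2a.png

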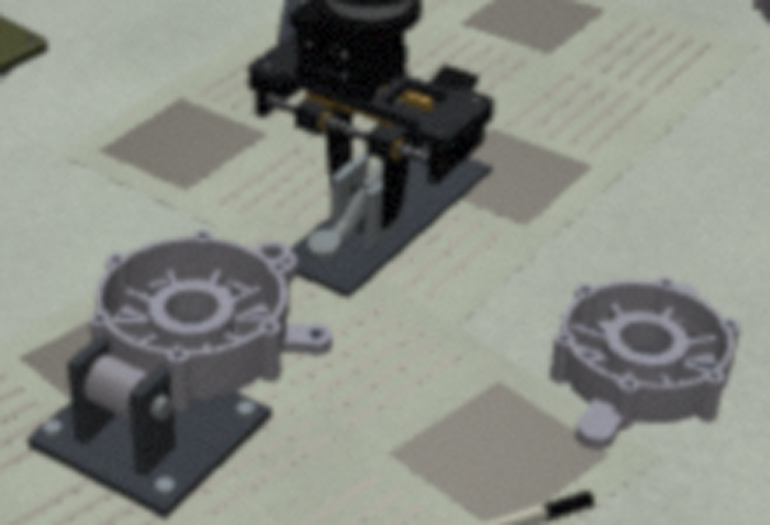

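View pics/t3a.png

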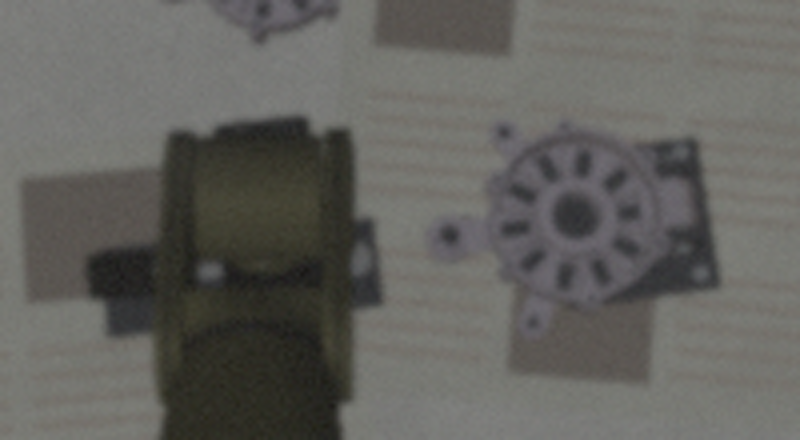

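```bash
python3 -m creep '[{"fingers":-0.3,"xyz":[0.005,0,0.002],"turn":0},{"fingers":-0.3,"xyz":[0.001,-0.01,0.001],"turn":0},{"fingers":-0.3,"xyz":[0.001,-0.01,0.0005],"turn":0},{"fingers":-0.3,"xyz":[0.001,-0.01,0.0005],"turn":0},{"fingers":-0.3,"xyz":[0.001,-0.01,0.0005],"turn":0},{"fingers":-0.3,"xyz":[0,0,0],"turn":0},{"fingers":-0.3,"xyz":[0,0,0],"turn":0}]'
```

```text
time: 7.35
tcp_pos: [525.8, 25.6, 27.1]
orientation: [-179.0, -0.1, 6.0]
wrist_force: [0.2, -1.4, -7.7]
finger_gap: 39.7
```

```bash
python3 -m creep '[{"fingers":-0.3,"xyz":[0.001,-0.006,-0.002],"turn":0},{"fingers":-0.3,"xyz":[0.001,-0.007,0],"turn":0},{"fingers":-0.3,"xyz":[0.001,-0.006,0.0],"turn":0},{"fingers":-0.3,"xyz":[0,-0.004,0],"turn":0},{"fingers":-0.3,"xyz":[0,0,0],"turn":0},{"fingers":-0.3,"xyz":[0,0,0],"turn":0}]'
python3 - <<'E'
from h import *
snap('scene','s4.png');snap('top','t4.png');print(bot.observe()['tcp_pos'])
crop('s4.png','s4a.png',260,150,400,270,5)
crop('t4.png','t4a.png',260,130,420,240,5)
E
```

```text
time: 7.95
tcp_pos: [529.1, 0.9, 24.9]
orientation: [-179.0, -0.1, 6.0]
wrist_force: [-1.3, 1.0, -7.9]
finger_gap: 40.1
[529.08121736   1.02193689  24.93630479]
```

View pics/s4a.png

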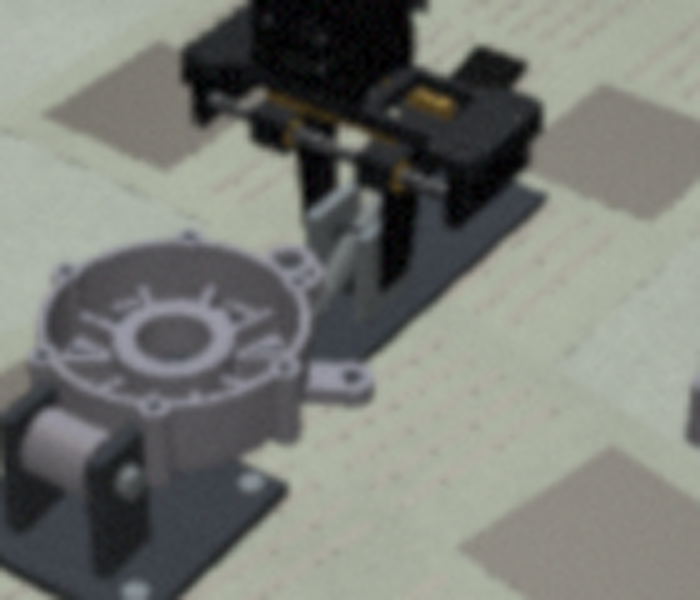

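View pics/t4a.png

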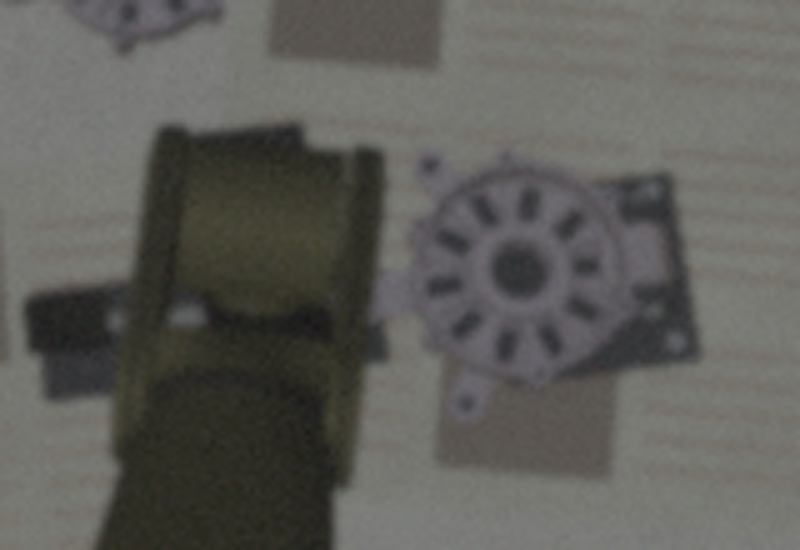

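```bash
python3 -m creep '[{"fingers":-0.3,"xyz":[0.001,-0.003,0],"turn":0},{"fingers":-0.3,"xyz":[0,0,0],"turn":0},{"fingers":-0.3,"xyz":[0,0,-0.001],"turn":0},{"fingers":-0.3,"xyz":[0,0,-0.001],"turn":0},{"fingers":-0.3,"xyz":[0,0,0],"turn":0}]'
```

```text
time: 8.55
tcp_pos: [530.5, -1.9, 24.4]
orientation: [-179.0, -0.1, 6.1]
wrist_force: [-0.7, -0.2, -6.6]
finger_gap: 40.1
```

```bash
python3 -m creep '[{"fingers":-0.3,"xyz":[0,0,-0.0015],"turn":0},{"fingers":-0.3,"xyz":[0,0,-0.001],"turn":0},{"fingers":-0.3,"xyz":[0,0,0],"turn":0}]'
python3 -m creep '[{"fingers":0.0,"xyz":[0,0,0],"turn":0},{"fingers":0.3,"xyz":[0,0,0],"turn":0},{"fingers":0.6,"xyz":[0,0,0],"turn":0},{"fingers":0.6,"xyz":[0,0,0],"turn":0},{"fingers":0.6,"xyz":[0,0,0],"turn":0}]'
```

```text
time: 8.85
tcp_pos: [530.9, -1.8, 24.3]
orientation: [-178.9, -0.0, 6.1]
wrist_force: [-1.1, 0.6, -7.0]
finger_gap: 39.9
time: 9.35
tcp_pos: [536.6, -2.0, 28.7]
orientation: [-179.1, -0.8, 6.1]
wrist_force: [0.4, 0.3, 0.5]
finger_gap: 73.1
```

```bash
python3 -m creep '[{"fingers":0.6,"xyz":[-0.005,0,0.01],"turn":0},{"fingers":0.6,"xyz":[0,0,0.025],"turn":0},{"fingers":0.6,"xyz":[0,0,0.04],"turn":0},{"fingers":0.2,"xyz":[0,0.02,0.04],"turn":0},{"fingers":-0.2,"xyz":[0,0.03,0.04],"turn":0},{"fingers":-0.6,"xyz":[0,0.03,0.04],"turn":0},{"fingers":-1,"xyz":[0,0.03,0.04],"turn":0},{"fingers":-1,"xyz":[0,0,0],"turn":0},{"fingers":-1,"xyz":[0,0,0],"turn":0}]'
python3 - <<'E'
from h import *
c=cams.get_calibration('wrist');snap('wrist','w5.png')
import pickle;pickle.dump(c,open('w5.pkl','wb'));snap('scene','s5.png');snap('top','t5.png')
crop('s5.png','s5a.png',260,150,400,270,5)
crop('t5.png','t5a.png',220,130,420,240,4)
E
```

```text
time: 10.25
tcp_pos: [525.3, 109.4, 274.7]
orientation: [-178.9, -0.9, 5.9]
wrist_force: [-0.0, 0.4, -0.4]
finger_gap: 33.7
```

View pics/w5.png

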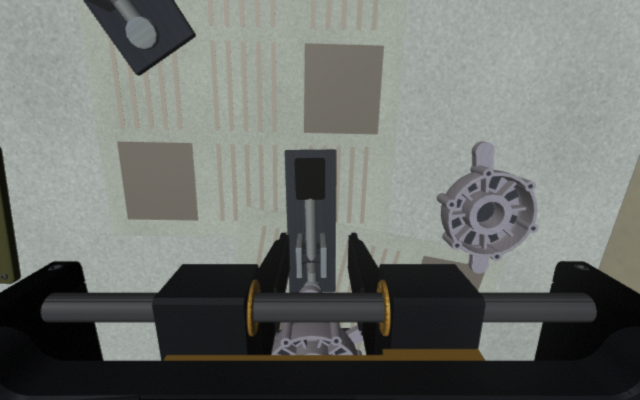

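View pics/s5a.png

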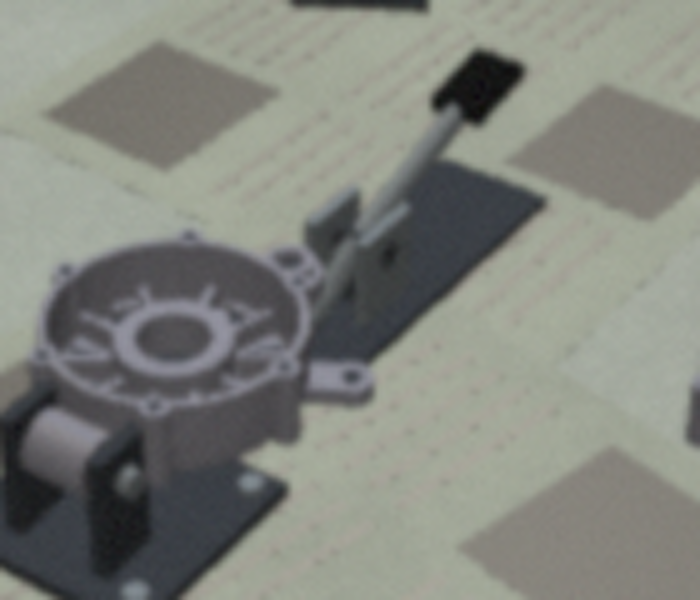

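View pics/t5a.png

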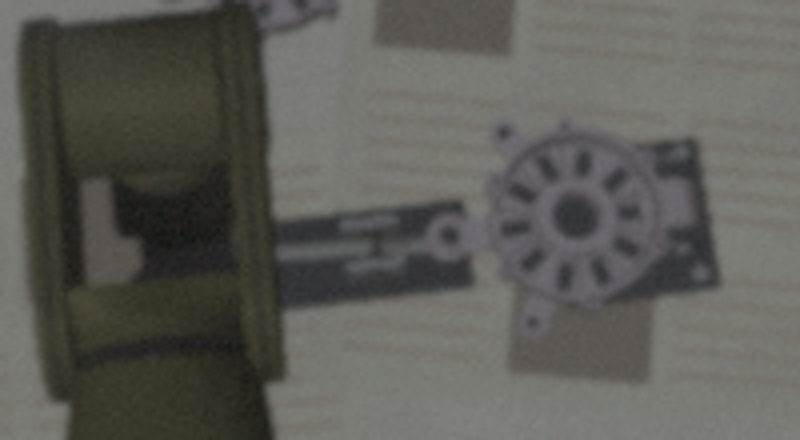

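The top view has the ring at crop (450,236), base front corners at (463,202) and (473,287), and cheek tops at (368,221) and (374,263). I'll compute the offset from the saddle to the ring.

```bash
python3 - <<'E'
from h import *
import pickle
from scipy.optimize import least_squares
def M(p,X):
    a=p[2];return [p[0]+X[0]*np.cos(a)-X[1]*np.sin(a),p[1]+X[0]*np.sin(a)+X[1]*np.cos(a),X[2]]
def fit(c,obs):
    f=lambda p:np.array([np.subtract(proj(c,M(p,X)),o) for X,o in obs]).ravel()
    p=least_squares(f,[530,0,np.radians(-84)],loss='soft_l1').x
    print(p[:2].round(1),np.degrees(p[2]).round(1),'saddle',np.round(M(p,(59,0,32)),1),'paddle',np.round(M(p,(-114,0,86)),1),f(p).reshape(-1,2).round(1).tolist())
ct=cams.get_calibration('top');T=lambda u,v:(220+u/4,130+v/4)
fit(ct,[((75,35,8),T(463,202)),((75,-35,8),T(473,287)),((0,18,62),T(368,221)),((0,-18,62),T(374,263))])
print('ring top',ray(ct,*T(450,236),66))
cw=pickle.load(open('w5.pkl','rb'))
fit(cw,[((-140,-35,8),(285.5,150)),((-140,35,8),(336,150)),((0,-18,62),(299,256)),((0,18,62),(323,256)),((-139,0,86),(309.5,158)),((-89,-17,86),(295,199)),((-89,17,86),(326,199))])
E
python3 - <<'E'
import sys; sys.path.insert(0,'.')
import os; os.chdir('.')
from h import *
crop('w5.png','w5a.png',260,140,370,340,3)
E
```

```text
[528.1  -1.5] -84.7 saddle [533.6 -60.3  32. ] paddle [517.5 112.   86. ] [[0.0, -0.5], [0.0, 0.3], [0.1, -0.5], [-0.2, 0.8]]
ring top [531.61866237 -60.74849047  66.        ]
[530.9  -1.5] -83.9 saddle [537.2 -60.2  32. ] paddle [518.7 111.8  86. ] [[-1.2, -2.1], [0.5, -2.4], [-1.6, 5.3], [2.2, 5.0], [0.4, -2.0], [0.6, 0.7], [-0.8, 0.4]]
```

View pics/w5a.png

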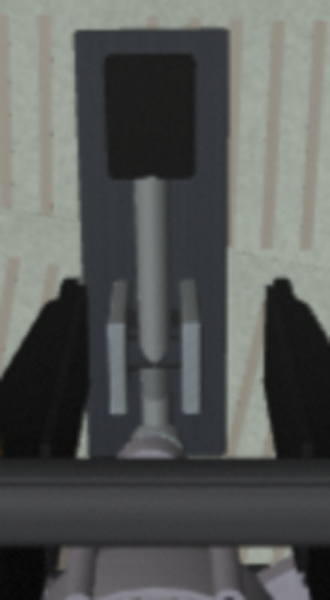

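The saddle is within about 2 mm of the ring centre in the top view, and the wrist view agrees. The jack stands released and the fingers are clear of it. The handle paddle is at about (518.5, 112), 86 mm up, so I'm moving above it with the fingers shut.

```bash
python3 -m creep '[{"fingers":-1,"xyz":[-0.004,0.002,-0.03],"turn":0},{"fingers":-1,"xyz":[0,0,-0.03],"turn":0},{"fingers":-1,"xyz":[0,0,-0.03],"turn":0},{"fingers":-1,"xyz":[0,0,-0.03],"turn":0},{"fingers":-1,"xyz":[0,0,-0.015],"turn":0},{"fingers":-1,"xyz":[0,0,0],"turn":0},{"fingers":-1,"xyz":[0,0,0],"turn":0}]' 40
```

```text
time: 11.1
tcp_pos: [513.1, 103.9, 121.5]
orientation: [-178.9, 0.4, 5.3]
wrist_force: [0.9, -0.3, 0.6]
finger_gap: 0.3
```

```bash
python3 -m creep '[{"fingers":-1,"xyz":[0.005,0.010,-0.01],"turn":0.01},{"fingers":-1,"xyz":[0,0,-0.01],"turn":0},{"fingers":-1,"xyz":[0,0,0],"turn":0},{"fingers":-1,"xyz":[0,0,0],"turn":0}]'
python3 - <<'E'
from h import *
snap('scene','s6.png');crop('s6.png','s6a.png',260,130,420,250,5);snap('wrist','w6.png')
E
```

```text
time: 11.5
tcp_pos: [520.0, 114.5, 101.8]
orientation: [-178.9, 0.2, 5.9]
wrist_force: [-0.4, 0.5, -0.5]
finger_gap: 0.3
```

View pics/s6a.png

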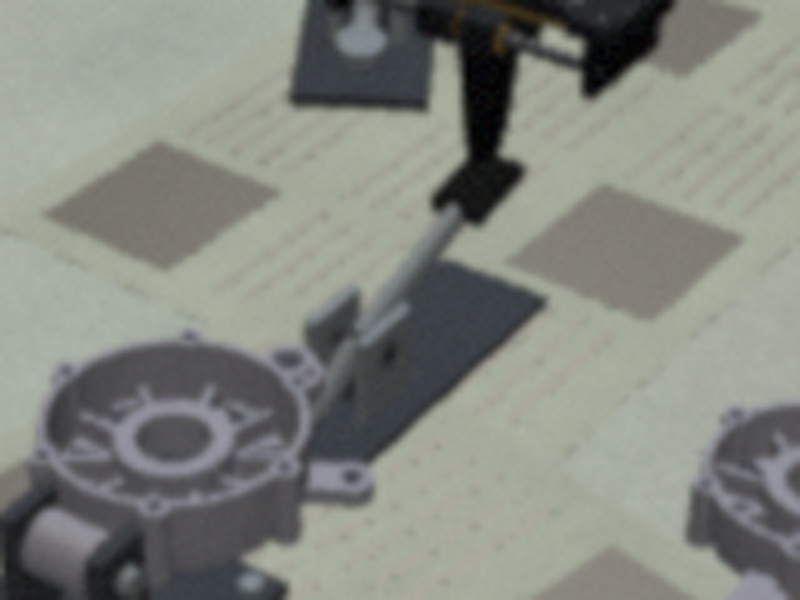

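View pics/w6.png

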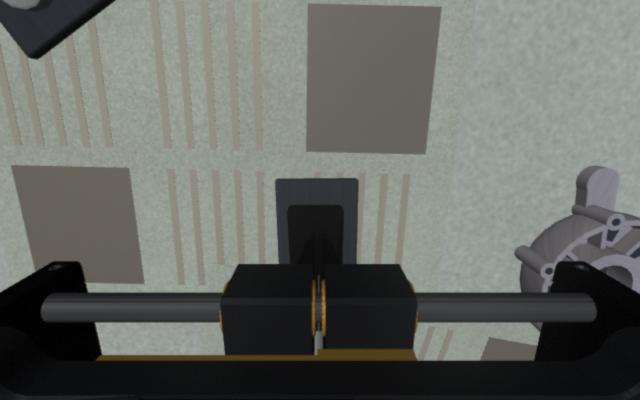

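The shut fingers are over the middle of the paddle, near crop (485,190) in the scene view. Starting the trial stroke.

```bash
python3 -m creep '[{"fingers":-1,"xyz":[0,0,-0.01],"turn":0},{"fingers":-1,"xyz":[0,0,-0.01],"turn":0},{"fingers":-1,"xyz":[0,0.001,-0.01],"turn":0},{"fingers":-1,"xyz":[0,0.001,-0.01],"turn":0}]'
```

```text
time: 12.0
tcp_pos: [522.0, 118.0, 63.2]
orientation: [-178.7, -0.1, 5.8]
wrist_force: [-3.4, 3.4, 7.4]
finger_gap: 0.3
```

```bash
python3 -m creep '[{"fingers":-1,"xyz":[-0.002,0,-0.01],"turn":0},{"fingers":-1,"xyz":[-0.001,0,-0.01],"turn":0},{"fingers":-1,"xyz":[0,0,-0.01],"turn":0},{"fingers":-1,"xyz":[0,0,-0.008],"turn":0},{"fingers":-1,"xyz":[0,0,-0.008],"turn":0},{"fingers":-1,"xyz":[0,0,-0.008],"turn":0}]'
python3 - <<'E'
from h import *
snap('scene','s7.png');crop('s7.png','s7a.png',260,130,420,250,5);print(bot.observe()['tcp_pos'],bot.observe()['wrist_force'])
E
```

```text
time: 12.6
tcp_pos: [522.7, 119.4, 34.5]
orientation: [-178.8, 0.6, 6.0]
wrist_force: [-28.5, -3.2, 57.0]
finger_gap: 0.7
[522.7317874  119.43215807  34.41455848] [-29.57212216  -4.74289213  58.19840303]
```

View pics/s7a.png

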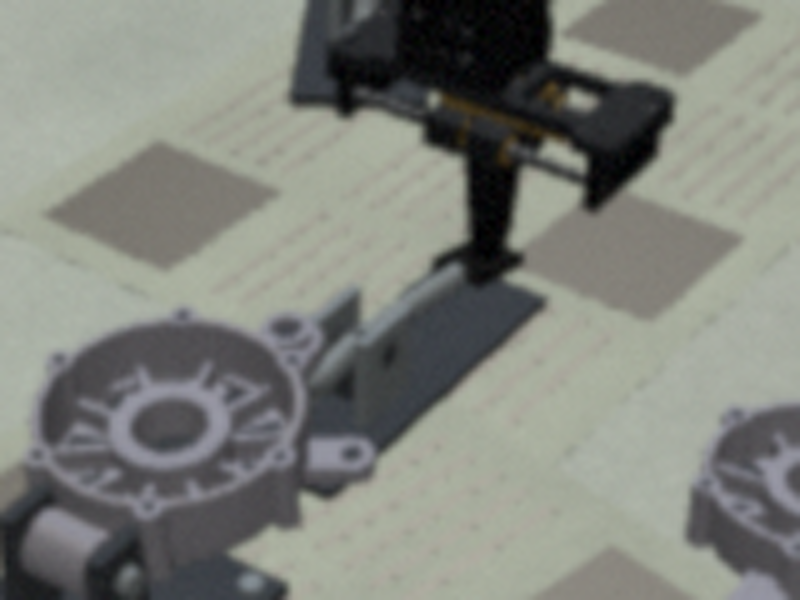

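The trial stroke reached the stop at TCP z 34.5 mm, and the ear is visibly raised. It took 57 N with 28 N of side load, so I'll press more gently next time. Letting the handle up now.

```bash
python3 -m creep '[{"fingers":-1,"xyz":[0,0,0],"turn":0},{"fingers":-1,"xyz":[0,0,0.008],"turn":0},{"fingers":-1,"xyz":[0,0,0.008],"turn":0},{"fingers":-1,"xyz":[0,-0.001,0.01],"turn":0},{"fingers":-1,"xyz":[0,-0.001,0.01],"turn":0},{"fingers":-1,"xyz":[0,-0.001,0.01],"turn":0},{"fingers":-1,"xyz":[0,-0.001,0.01],"turn":0},{"fingers":-1,"xyz":[0,0,0.01],"turn":0},{"fingers":-1,"xyz":[0,0,0],"turn":0},{"fingers":-1,"xyz":[0,0,0],"turn":0}]'
```

```text
time: 13.65
tcp_pos: [523.2, 114.3, 108.5]
orientation: [-179.0, 0.7, 6.1]
wrist_force: [-0.7, -0.1, 0.2]
finger_gap: 0.5
```

```bash
python3 - <<'E'
from h import *
snap('scene','s8.png');crop('s8.png','s8a.png',260,130,420,250,5);snap('top','t8.png');crop('t8.png','t8a.png',220,130,420,240,4)
E
```

```text
(no output)
```

View pics/s8a.png

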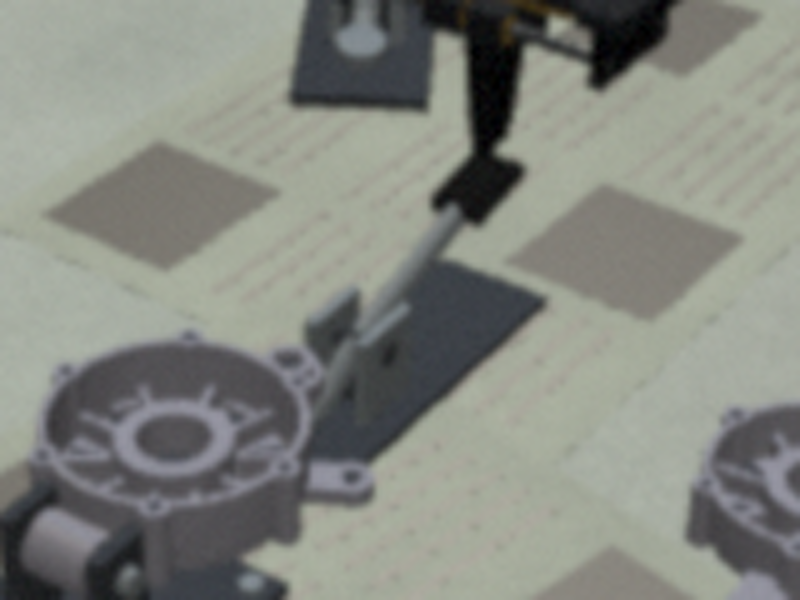

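View pics/t8a.png

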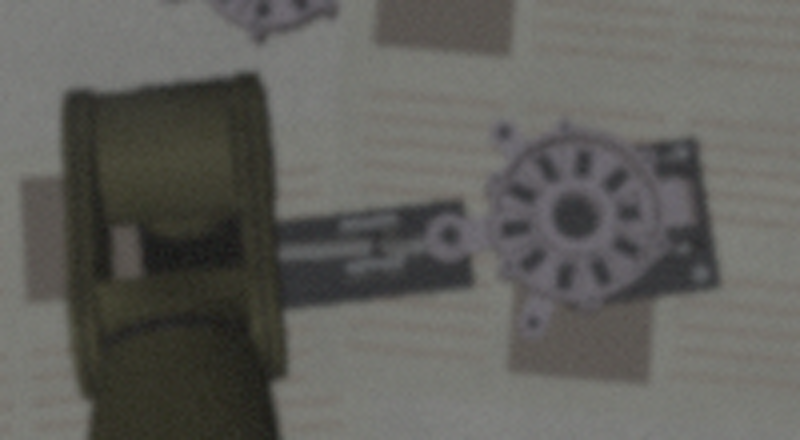

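The handle is fully up again and the ear is back at rest. The jack hasn't moved: its front corners are still at crop (463,202) and (473,287). Now the final press, more gently.

```bash
python3 -m creep '[{"fingers":-1,"xyz":[-0.005,-0.001,-0.01],"turn":0},{"fingers":-1,"xyz":[0,0,-0.01],"turn":0},{"fingers":-1,"xyz":[-0.001,0,-0.01],"turn":0},{"fingers":-1,"xyz":[-0.001,0.001,-0.01],"turn":0},{"fingers":-1,"xyz":[-0.001,0.001,-0.01],"turn":0},{"fingers":-1,"xyz":[-0.001,0.001,-0.008],"turn":0}]'
```

```text
time: 14.35
tcp_pos: [516.7, 117.8, 48.8]
orientation: [-178.9, 0.3, 6.1]
wrist_force: [-0.9, -3.0, 8.3]
finger_gap: 0.7
```

```bash
python3 -m creep '[{"fingers":-1,"xyz":[-0.001,0,-0.007],"turn":0},{"fingers":-1,"xyz":[-0.001,0,-0.006],"turn":0},{"fingers":-1,"xyz":[-0.001,0,-0.005],"turn":0},{"fingers":-1,"xyz":[-0.001,0,-0.004],"turn":0},{"fingers":-1,"xyz":[-0.001,0,-0.004],"turn":0}]'
```

```text
time: 14.85
tcp_pos: [517.1, 117.5, 36.6]
orientation: [-179.2, 0.2, 6.2]
wrist_force: [-11.8, -1.3, 28.2]
finger_gap: 0.6
```

```bash
python3 -m creep '[{"fingers":-1,"xyz":[-0.002,0,-0.004],"turn":0},{"fingers":-1,"xyz":[-0.002,0,-0.004],"turn":0},{"fingers":-1,"xyz":[-0.002,0,-0.004],"turn":0}]'
python3 - <<'E'
from h import *
snap('scene','s9.png');crop('s9.png','s9a.png',260,130,420,250,5);snap('top','t9.png');crop('t9.png','t9a.png',220,130,420,240,4)
for i in range(4): cams.capture('top')
o=bot.observe();print(o['time'],o['tcp_pos'],o['wrist_force'])
E
```

```text
time: 15.15
tcp_pos: [517.0, 117.6, 36.8]
orientation: [-179.3, -0.2, 6.3]
wrist_force: [-7.4, -1.4, 25.1]
finger_gap: 0.5
15.45 [516.98403342 117.55983894  36.81338845] [-7.55693754 -2.36430624 23.70580238]
```

View pics/s9a.png

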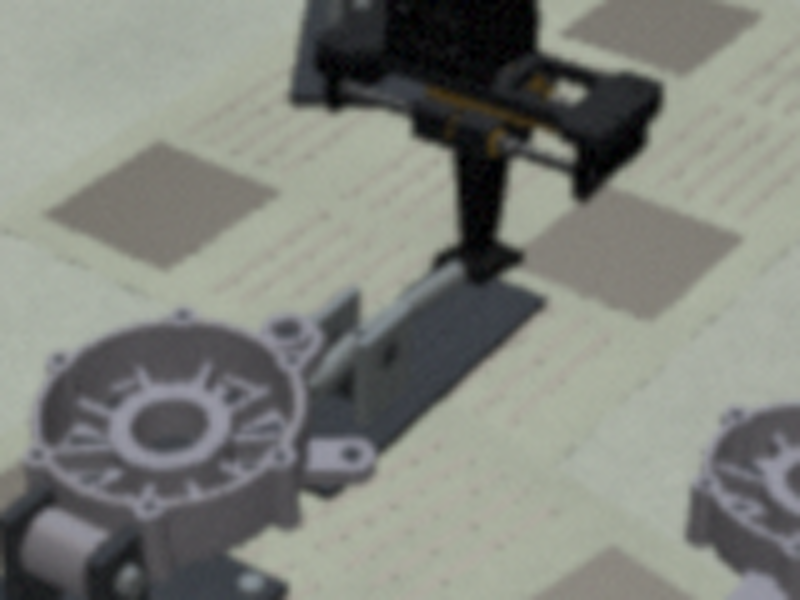

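View pics/t9a.png

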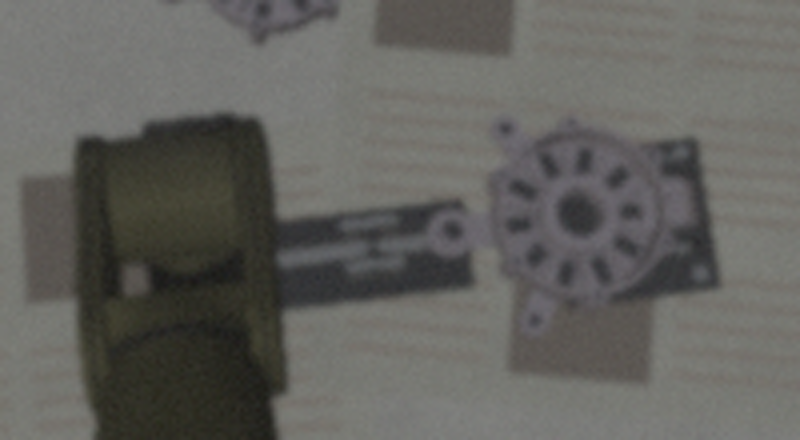

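The handle is at its stop with a steady push of about 24 N. The ear is raised, with its ring at crop (452,231), and the jack hasn't moved. Handing in.

```bash
python3 -c "
from workcell import bot
print(bot.sign_off())"
```

```text
the job is handed in; nothing more can be done
None
```

I set the smaller jack under the ringed ear, let go of it, pumped the handle once as a trial, then pushed it down again. I handed the job in at about 15.5 s of the 51 s allowed, still holding it down.

**Placing:** After release, the top view put the saddle about 2 mm from the ring's centre. The wrist view agreed with an earlier fix of the ring to about 1 mm. The top view's x readings run about 3–4 mm lower than the wrist camera's.

**Trial stroke:** The handle reached its stop and the ear visibly rose. I pressed harder than needed: about 57 N, with 28 N sideways. The pictures afterwards showed the jack had not moved, the handle was fully up and the ear was back down.

**At hand-in:** The handle was at its stop, with the fingertips 36.8 mm above the table. The push stayed near 24 N over the last 0.3 s. The pictures showed the ear raised, the jack flat and unmoved, and the arm well clear of the housing. I never moved the arm near the bystanders, but I did not measure their positions at the end.

I had no direct reading of the lever or housing angles or of the contact forces. Those checks rest on the pictures, the fingertip height and the wrist force.

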